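# Clip the lap wheel's spindle

## Robot

A 6-joint arm with a two-finger parallel gripper is mounted at the origin on the work surface. World frame = base frame: x ahead of the robot, y to its left, z up, the work surface at z = 0. Lengths are in m, angles in rad, forces in N, time in s.
With the tool pointing down it reaches from about 0.275 to 0.725 m from the base axis. Payload 15.9 kg.
Tool frame: the origin (TCP) lies between the finger pads; the fingertips stand 25 mm ahead of it and the grasp point (between the pads) lies 6 mm ahead of it; z points along the fingers, y is the line along which they close (so a half turn about z gives the same grasp; the last joint's range is limited). The gripper opens to 85 mm and grips with 20 to 120 N. Pads are 22 mm wide; open, the fingers measure 114 mm over their backs; the gripper's body (76 mm by 85 mm) begins 54 mm behind the grasp point. The pads swing forward as they close: fully open they stand 13 mm farther back than shut.
Start: joints at [1.144, 0.213, -0.034, 1.323, 0, 1.571], TCP at [0.207, 0.455, 0.256] pointing down, gripper open.
Joint ranges: [-2.98, 2.98], [-0.74, 1.72], [-1.14, 1.35], [-2.1, 2.04], [-1.57, 1.44], [-3.14, 3.14]. Speed limits (rad/s): [1.89, 1.89, 2.39, 2.57, 3.14, 3.14].

## Interface

Orientations are given as a unit quaternion [x, y, z, w].
In Python, from workcell import ctrl gives the robot as it stands.
- The arm moves only by the shell command python3 -m inch 'ROWS' [FORCE]. ROWS is JSON, one flat list of numbers, 7 for each row, row after row: the opening, from 0 (shut) to 1 (fully open), then the shift along the tool's x, y, z in mm, then the turn, a rotation vector about the tool's x, y, z in rad. In form: [fingers, tx, ty, tz, wx, wy, wz, fingers, tx, ty, tz, wx, wy, wz, ...]. A call has 1 to 12 rows; each row is the pose to reach, as a shift and turn from the pose commanded when the call began, along the tool's axes at that moment; what a row does not reach only later rows make up. A row lasts 1/10 s, in which the tool goes at most 50 mm and 8.59 degrees, less where a joint would pass 70% of its speed; a pose out of reach is approached as far as the arm can. A call with a gripper value outside its range is refused whole. The fingers move at their own pace and stop on an object; FORCE is the grip in N (left out, the last holds). Time passes only in rows, so rows that repeat a pose let the fingers close. It gives the time, the measured TCP pose, the force, the opening and the grip force at its end, in the units of the state.
- ctrl.sense(): the state, without advancing time (a new reading comes with each control period).
- ctrl.capture(name): name is "scene" or "top"; returns a dict with "pixels" (480x640x3 uint8, red, green, blue), "depth" (480x640 float32, m along the optical axis (not along the pixel's ray), 0 where there is no reading), "intrinsics" (3x3 intrinsics, pixels), "dist_coeffs" ([k1, k2, p1, p2, k3] as OpenCV has them; the pictures are not rectified), "view" (4x4, takes a point from world to camera coordinates). Camera axes: x right, y down, z forward; pixel columns grow to the right and rows downward; lengths in m; the calibration is good to about 2 mm. A picture is of the moment at which its call begins.
- ctrl.finish_job(): hands the job in; it is judged then, once.
Trained networks look in the newest picture that a camera, given by its name, has taken for a name from the list of things; names that differ only in an ending like _2 or _b are one class to them, and where a whole thing is asked for, a point or a joint stands for the part that bears it (a point fixed in the world has none). Each returns a list of dicts, best first, with "score" (0 to 1); they miss things now and then, are a little off and sometimes report something else, mostly with a low value. They report only what shows in the picture. A call takes as long as a camera call.
- ctrl.find_in(query, camera): "location" ([column, row] in pixels, amid what is visible of it).
- ctrl.outline_of(query, camera): "pixels" (480x640 bool, what is visible of it) and "location" ([column, row] in pixels, amid what is visible of it).
The state is a dict: "time": time; "joints": joint angles; "joint_vel": joint speeds; "joint_efforts": joint torques, N m; "tcp_pos": TCP position; "eef_rot": TCP orientation; "force": force on the tool from outside, world axes, zero at the start; "ft_torque": the same for the moment, N m; "finger_gap": opening from 0.0 (shut) to 1.0 (fully open); "finger_force": force on a finger pad.
Only numpy, scipy, OpenCV 4.12 (cv2) and the standard library are available. Lean on these libraries where they do the work, as an engineer would, in place of code of your own. Each camera call takes 0.05 s, during which the arm holds its last target. There are 200 camera calls.

## Task

Swing open the green lid of the sloping organiser, take out the R-clip, and push its straight leg through the cross hole in the lap machine's spindle until the bow has sprung over the spindle; then let go. Leave the other lids shut and do not disturb the bowl, the jar or the brush.

Things in the scene. Friction and masses are not known exactly. Their poses are not given: they have to be found in the camera images.
- clip: R-clip, 140 mm long: orange grip block 44 x 24 x 16 mm (x, y, z), straight steel leg 6 mm thick along +x, springy bow beside it on +y. Origin: middle of the grip's underside; z up out of the face it lies on. It starts lying flat on the green compartment's sloping floor, leg pointing up-slope, grip at the lower end, 2 mm off the lower wall. 60 to 120 g. Hold it by the grip.
- clip_seat (a point): Point on the leg's axis (70, 0, 3) mm from the clip's origin, beside the top of the bow's arch; it belongs in the middle of the spindle hole when the clip is home. Axes as the clip's, x towards the leg's tip.
- clip_tip (a point): Tip of the straight leg, (118, 0, 3) mm from the clip's origin; the last 6 mm are thinned to 4 mm. Axes as the clip's.
- bow (a joint): How far the bow is sprung away from the leg, rad: 0 at rest, about 0.1 while riding over the spindle, stop at 0.3; it springs back. 5.6 mm wire; in clip axes it leaves the grip at y 9, arches to y 17 at x 70, dips to y 8.5 at x 85, flares to y 19 at its end x 103 mm. Pushing home takes about 3 to 10 N along the leg.
- box_green: Compartment under the green lid, an aluminium box on a foot, in any of the row's four places (92 mm apart, all alike; the others hold abrasive sticks). Origin: middle of the foot's underside, 12 mm above the table; x level, away from the robot; y left along the row; z up. The box is tipped 30 deg about y, far end high, so its mouth faces up and towards the robot.
- box_green_floor (a point): Middle of the green compartment's inner floor, axes tipped with the box: x up-slope, y along the row, z out of the mouth (30 deg from vertical, leaning to the robot). Inside 152 x 82 mm, 30 mm deep; walls and floor 4 mm. At the start the clip's origin is at about (-52, 0, 0) mm here, up to 4 mm off in y.
- lid_green_fin (a point): Grip point on the green lid's black fin: 24 mm along the slope, 10 mm thick (y), standing 30 mm out of the lid (lid 5 mm thick) near its lower end. The point is 7 mm under the fin's top, 23 mm out from the lid's face, 15 mm from its lower edge. Axes fixed to the lid: x to the hinge, y along it, z out of the lid; shut, z leans 30 deg from vertical to the robot.
- lid_green_hinge (a point): Middle of the green lid's hinge line, at the compartment's upper far edge, on the lid's underside. Axes as the fin point's, turning with the lid; opening is a positive turn about y. From here the fin point is at (-145, 0, 28) mm in lid axes.
- lid_green (a joint): Hinge of the green lid, rad: 0 shut, grows as it swings up and back to a stop at 1.65 (about square to the sloping case). Stiff hinge: the lid stays where it is left; 1 to 2 N at the fin moves it.
- lid_red (a joint): Hinge of the red lid, rad: 0 shut, grows as it swings up and back to a stop at 1.65 (about square to the sloping case). Stiff hinge: the lid stays where it is left; 1 to 2 N at the fin moves it.
- lid_blue (a joint): Hinge of the blue lid, rad: 0 shut, grows as it swings up and back to a stop at 1.65 (about square to the sloping case). Stiff hinge: the lid stays where it is left; 1 to 2 N at the fin moves it.
- lid_yellow (a joint): Hinge of the yellow lid, rad: 0 shut, grows as it swings up and back to a stop at 1.65 (about square to the sloping case). Stiff hinge: the lid stays where it is left; 1 to 2 N at the fin moves it.
- lid_red_fin (a point): The same grip point on the fin of the red lid (leave shut).
- lid_blue_fin (a point): The same grip point on the fin of the blue lid (leave shut).
- lid_yellow_fin (a point): The same grip point on the fin of the yellow lid (leave shut).
- lap: Lap machine, fixed: round housing 180 mm across, 50 mm high; copper wheel 150 mm across (top at 62 mm), hub 52 mm across (top at 72), steel spindle 24 mm across up to 108.5 mm. Origin under the spindle on the table, z up, x along the cross hole, roughly away from the robot. A fixed mast stands at (75, 90) mm here: 16 mm thick, 260 tall, head block 35 x 30 mm at 195 to 235 mm.
- spindle_hole (a point): Middle of the spindle's cross hole, 95 mm above the table: a level passage 9 mm wide and 9 mm high along this frame's x (z up), through the 24 mm spindle. The clip may come from either end.
- bowl: Bystander: loose clear bowl of stones, 90 mm across, 42 mm high; origin at the middle of its underside.
- jar: Bystander: loose jar with a red cap, 56 mm across, 100 mm high; origin at the middle of its underside.
- brush: Bystander: loose brush, 150 mm long, lying flat on the table along its x; origin under its middle.

How it is judged:
By the outcome, as a careful person would: the job done as asked, in the order asked, and still so for the second after the job is handed in, with the robot touching nothing.
It also fails if it takes over 59 s, if anything falls off the work surface, if the arm or the gripper's body presses on something with over 40 N, if the wrist force passes 120 N, or if a joint passes its speed limit or range.

## Working session

There is one attempt and no reset: what is moved stays moved. The work goes in short steps, Python scripts to look and compute and a shell command to move; the robot and the scene stay as the last step left them, time stands still between calls to the robot, and variables do not carry over. Pictures are saved under pics/ and viewed, at most 11 in all, crops included, and the job is handed in when it is done.

```bash
mkdir -p pics; ls; cat > h.py <<'E'
import numpy as np, cv2, json
from scipy.spatial.transform import Rotation as R
from workcell import ctrl
def cap(n): return ctrl.capture(n)
def pts(c, mask):
    """world points for mask pixels"""
    v,u=np.nonzero(mask & (c["depth"]>0))
    z=c["depth"][v,u]
    n=cv2.undistortPoints(np.stack([u,v],1).astype(np.float64)[:,None],np.array(c["intrinsics"]),np.array(c["dist_coeffs"]))[:,0]
    P=np.c_[n*z[:,None],z]
    V=np.array(c["view"]); return (P-V[:3,3])@V[:3,:3]
def proj(c,P):
    V=np.array(c["view"]); r=cv2.Rodrigues(V[:3,:3])[0]
    return cv2.projectPoints(np.atleast_2d(P).astype(float),r,V[:3,3],np.array(c["intrinsics"]),np.array(c["dist_coeffs"]))[0][:,0]
def save(c,n): cv2.imwrite(f"pics/{n}.png",c["pixels"][:,:,::-1])
E
python3 - <<'E'
from h import *
np.set_printoptions(precision=4,suppress=True)
s=ctrl.sense(); print({k:s[k] for k in("time","tcp_pos","eef_rot","finger_gap")})
for n in("scene","top"):
    c=cap(n); save(c,n+"0"); V=np.array(c["view"]); print(n,"cam pos",-V[:3,:3].T@V[:3,3])
    for q in("lid_green_fin","lid_green","lid_red_fin","lid_blue_fin","lid_yellow_fin","box_green","lap","spindle_hole","bowl","jar","brush"):
        for d in ctrl.outline_of(q,n)[:2]:
            P=pts(c,d["pixels"])
            print(n,q,round(d["score"],2),np.round(d["location"]),len(P), np.percentile(P,[5,50,95],axis=0).round(3).tolist() if len(P) else "")
E
```

```text
pics
{'time': 0.0, 'tcp_pos': array([0.2069, 0.4548, 0.2558]), 'eef_rot': array([ 0.2118,  0.9773, -0.0006, -0.0001]), 'finger_gap': 0.9983025501008089}
scene cam pos [1.2896 0.5796 1.0598]
scene lid_green_fin 0.97 [414. 306.] 1395 [[0.494, 0.187, 0.061], [0.563, 0.225, 0.099], [0.625, 0.267, 0.134]]
scene lid_green 0.86 [418. 305.] 1466 [[0.492, 0.184, 0.06], [0.563, 0.224, 0.099], [0.626, 0.266, 0.134]]
scene lid_green 0.67 [250. 243.] 4507 [[0.549, -0.288, 0.012], [0.634, -0.189, 0.06], [0.68, -0.108, 0.225]]
scene lid_red_fin 0.89 [339. 272.] 1214 [[0.514, 0.002, 0.061], [0.583, 0.042, 0.099], [0.645, 0.084, 0.134]]
scene lid_red_fin 0.2 [250. 244.] 4694 [[0.544, -0.292, 0.006], [0.634, -0.191, 0.06], [0.681, -0.108, 0.228]]
scene lid_blue_fin 0.96 [375. 289.] 1272 [[0.506, 0.095, 0.063], [0.573, 0.132, 0.1], [0.635, 0.174, 0.134]]
scene lid_yellow_fin 0.71 [416. 305.] 1346 [[0.496, 0.187, 0.063], [0.564, 0.225, 0.1], [0.624, 0.266, 0.134]]
scene lid_yellow_fin 0.57 [460. 324.] 1547 [[0.484, 0.279, 0.062], [0.554, 0.316, 0.099], [0.615, 0.358, 0.134]]
scene box_green 0.86 [408. 3
[... 1614 characters left out ...]
90. 209.] 2461 [[0.513, 0.004, 0.06], [0.579, 0.043, 0.097], [0.638, 0.082, 0.131]]
top lap 0.85 [399. 210.] 5104 [[0.519, -0.299, 0.02], [0.597, -0.217, 0.059], [0.662, -0.114, 0.221]]
top spindle_hole 0.92 [405. 208.] 4971 [[0.519, -0.299, 0.025], [0.596, -0.218, 0.059], [0.661, -0.114, 0.222]]
top bowl 0.8 [265. 306.] 1082 [[0.32, 0.061, 0.006], [0.354, 0.098, 0.022], [0.391, 0.132, 0.041]]
top jar 0.67 [358. 291.] 505 [[0.377, -0.137, 0.018], [0.401, -0.113, 0.097], [0.424, -0.091, 0.102]]
top jar 0.5 [292. 214.] 2505 [[0.512, 0.004, 0.06], [0.577, 0.043, 0.096], [0.638, 0.082, 0.131]]
top brush 0.69 [444. 309.] 719 [[0.346, -0.414, 0.011], [0.367, -0.336, 0.017], [0.382, -0.286, 0.022]]
```

View pics/scene0.png

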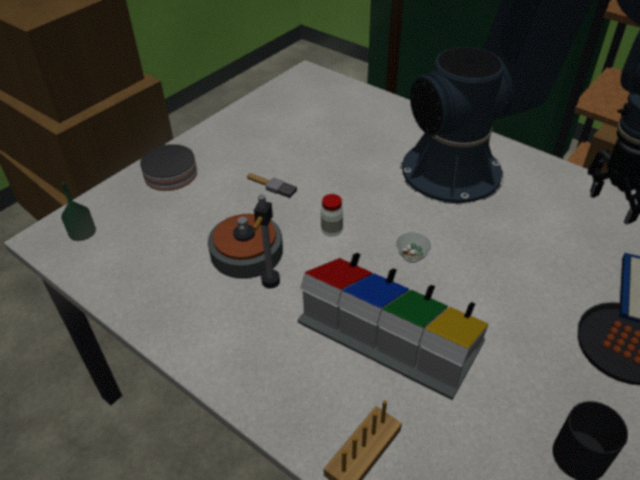

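View pics/top0.png

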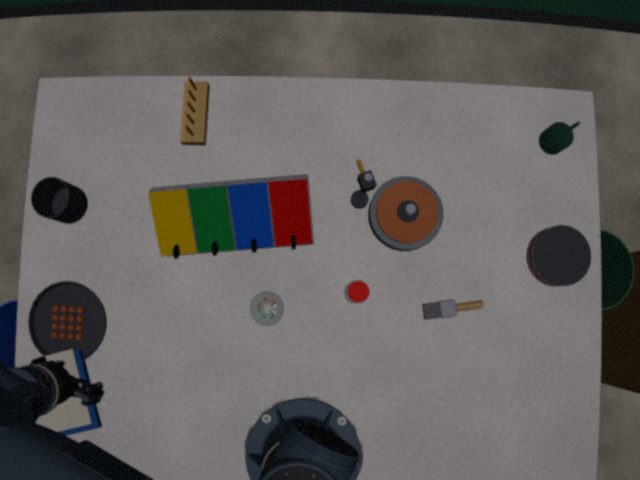

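The green lid is second from the left: its fin is at top (214,247) and scene (430,293). The spindle is at top (408,209) with the mast head at (366,180), and the bowl, jar and brush are on the robot's side. Next I'll measure precisely.

```bash
python3 - <<'E'
from h import *
from scipy.optimize import least_squares
np.set_printoptions(precision=4,suppress=True)
C={n:cap(n) for n in("scene","top")}
W={n:pts(c,c["depth"]>0) for n,c in C.items()}
px={n:c["pixels"][c["depth"]>0].astype(int) for n,c in C.items()}
for n in C:
    P=W[n];K=px[n];
    t=P[(abs(P[:,2])<.03)&(P[:,0]>.1)&(P[:,0]<.9)&(abs(P[:,1])<.6)]
    print(n,"table z median",np.median(t[:,2]))
    hsv=cv2.cvtColor(C[n]["pixels"],cv2.COLOR_RGB2HSV)[C[n]["depth"]>0].astype(int)
    reg=(P[:,0]>.45)&(P[:,0]<.68)&(P[:,1]>-.02)&(P[:,1]<.4)&(P[:,2]>.04)
    lids=dict(red=(hsv[:,0]<8)|(hsv[:,0]>172),yellow=(hsv[:,0]>20)&(hsv[:,0]<33),green=(hsv[:,0]>45)&(hsv[:,0]<80),blue=(hsv[:,0]>100)&(hsv[:,0]<130))
    cen=[];
    for k,m in lids.items():
        m=m&reg&(hsv[:,1]>150)&(hsv[:,2]>60)
        Q=P[m]; c0=np.median(Q,axis=0)
        for _ in range(3):
            u,s,v=np.linalg.svd(Q-Q.mean(0),full_matrices=False); nn=v[2]*np.sign(v[2,2]); Q=Q[abs((Q-Q.mean(0))@nn)<.004]
        uv=proj(C[n],Q).astype(np.float32); hull=cv2.minAreaRect(Q[:,:2].astype(np.float32)*1000)
        print(n,k,len(Q),"mean",Q.mean(0),"normal",nn,"yaw",np.degrees(np.arctan2(-nn[1],-nn[0])),"tilt",np.degrees(np.arccos(nn[2])),"rect",hull)
        # fin: points near lid 8..40mm out of plane
        d=(P-Q.mean(0))@nn; f=reg&(d>.008)&(d<.04)&(np.linalg.norm(P-Q.mean(0),axis=1)<.12)
        L=P[f]; 
        yl=(L[:,:2]-Q.mean(0)[:2])@np.array([nn[1],-nn[0]])/np.hypot(*nn[:2]); L=L[abs(yl)<.03]
        if len(L): print("   fin n",len(L),L.mean(0),"max d",d[f].max(), "rng",L.min(0),L.max(0))
    # lap
    reg=(P[:,0]>.5)&(P[:,0]<.72)&(P[:,1]<-.05)&(P[:,1]>-.33)
    def circ(Q):
        r=least_squares(lambda p:np.hypot(*(Q-p[:2]).T)-p[2],[*Q.mean(0),.05],loss="soft_l1",f_scale=.002); return r.x
    for lo,hi,nm in((.056,.066,"wheel"),(.068,.078,"hub"),(.1,.115,"spindletop"),(.19,.25,"head"),(.1,.19,"mast"),(.044,.054,"housing")):
        Q=P[reg&(P[:,2]>lo)&(P[:,2]<hi)]
        if len(Q)<4: print(nm,len(Q));continue
        h=cv2.convexHull(Q[:,:2].astype(np.float32)*1000)
        print(n,nm,len(Q),"mean",Q.mean(0),"min",Q.min(0),"max",Q.max(0),"encl",cv2.minEnclosingCircle(h),"rect",cv2.minAreaRect(h))
E
```

```text
scene table z median -0.0001776904546729713
scene red 1013 mean [0.5857 0.0452 0.1012] normal [-0.4966 -0.0538  0.8663] yaw 6.18850367281048 tilt 29.96592560139239 rect ((579.406982421875, 42.761844635009766), (140.912841796875, 87.39775848388672), 5.693000793457031)
   fin n 86 [0.5154 0.0363 0.084 ] max d 0.03271579019395863 rng [0.4966 0.0285 0.0659] [0.5303 0.0414 0.097 ]
scene yellow 1321 mean [0.556  0.3177 0.1009] normal [-0.4962 -0.0509  0.8667] yaw 5.855683075068595 tilt 29.92405618873933 rect ((548.74560546875, 316.46112060546875), (140.75576782226562, 87.86829376220703), 6.321866035461426)
   fin n 82 [0.4857 0.3105 0.0847] max d 0.03181685216936381 rng [0.464  0.3038 0.0665] [0.4981 0.3159 0.0971]
scene green 218 mean [0.5886 0.2261 0.1141] normal [-0.4935 -0.0534  0.8681] yaw 6.170839280038776 tilt 29.76011918887439 rect ((560.5421142578125, 223.67022705078125), (137.35191345214844, 82.27120208740234), 6.7881269454956055)
   fin n 84 [0.4955 0.2189 0.085 ] max d 0.031677039748594565 rng [0.4745 0.2121 0.0717] [0.5071 0.2236 0.0976]
scene blue 1122 mean [0.5761 0.1359 0.1
[... 4339 characters left out ...]
226196289), 35.07242965698242) rect ((643.2091674804688, -114.45857238769531), (68.4199447631836, 30.026784896850586), 21.73981285095215)
top mast 108 mean [ 0.5989 -0.2068  0.1091] min [ 0.5819 -0.243   0.101 ] max [ 0.6304 -0.1126  0.1416] encl ((607.9536743164062, -177.17173767089844), 68.09212493896484) rect ((604.8519287109375, -176.68075561523438), (135.47633361816406, 23.18451499938965), 77.8423080444336)
top housing 1168 mean [ 0.5869 -0.2246  0.0484] min [ 0.5041 -0.3214  0.044 ] max [ 0.6822 -0.1127  0.054 ] encl ((599.0043334960938, -215.37359619140625), 106.74411010742188) rect ((592.5802001953125, -232.20065307617188), (177.35247802734375, 178.9729766845703), 28.286808013916016)
```

```bash
cat >> h.py <<'E'
def goal(pos,Rm,base=None):
    """tool-axis shift (mm) and rotvec from current (measured) or base=(pos,quat) to the wanted TCP pose"""
    s=ctrl.sense(); p,q=base if base is not None else (s["tcp_pos"],s["eef_rot"])
    R0=R.from_quat(q); d=R0.inv().apply(np.array(pos)-p)*1000; w=(R0.inv()*R.from_matrix(Rm)).as_rotvec()
    return np.round(d,1),np.round(w,4)
def tool(yaw,tilt):
    """tool y along row y at yaw; tool z tilted 'tilt' rad from down, leaning forward (+x)"""
    ex=np.array([np.cos(yaw),np.sin(yaw),0]);ey=np.array([-np.sin(yaw),np.cos(yaw),0]);ez=np.array([0,0,1.])
    z=np.sin(tilt)*ex-np.cos(tilt)*ez; y=ey; return np.stack([np.cross(y,z),y,z],1)
E
python3 - <<'E'
from h import *
from scipy.optimize import least_squares
np.set_printoptions(precision=4,suppress=True)
psi=np.radians(6.15); e=np.array([np.cos(psi),np.sin(psi)])
# lid planes: height at u of the pooled centre, per camera
for n,rows in {"scene":[([.5857,.0452,.1012],),([.556,.3177,.1009],)],"top":[([.578,.0432,.0967],),([.5594,.2257,.0974],),([.5492,.316,.0971],)]}.items():
    for (m,) in rows:
        u=np.dot(m[:2],e); uc=np.dot([.5574,.2252],e); print(n,"plane z at centre u",m[2]+(uc-u)*np.tan(np.pi/6))
for n in("scene","top"):
    c=cap(n); D=c["depth"]; P=pts(c,D>0)
    reg=(P[:,0]>.48)&(P[:,0]<.74)&(P[:,1]<-.05)&(P[:,1]>-.35)
    # wheel circle via copper colour
    hsv=cv2.cvtColor(c["pixels"],cv2.COLOR_RGB2HSV)[D>0]
    cop=reg&(abs(P[:,2]-.061)<.004)&(hsv[:,0]<15)&(hsv[:,1]>90)
    Q=P[cop][:,:2]; o=Q.mean(0)
    for _ in range(4):
        a=np.arctan2(*(Q-o).T[::-1]); r=np.hypot(*(Q-o).T); 
        b=((a+np.pi)/(2*np.pi)*48).astype(int); E=np.array([Q[b==i][np.argmax(r[b==i])] for i in range(48) if (b==i).sum()>3])
        f=least_squares(lambda p:np.hypot(*(E-p[:2]).T)-p[2],[*o,.075],loss="soft_l1",f_scale=.001).x; o=f[:2]
    print(n,"wheel",f)
    S=P[reg&(P[:,2]>.1)&(P[:,2]<.116)&(np.hypot(*(P[:,:2]-o).T)<.03)]
    T=S[S[:,2]>.106]; print(n,"spindle top",len(T),T.mean(0),cv2.minEnclosingCircle(T[:,:2].astype(np.float32)*1000))
    for lo,hi in((.07,.1),(.1,.13),(.13,.16),(.16,.19)):
        M=P[reg&(P[:,2]>lo)&(P[:,2]<hi)&(np.hypot(*(P[:,:2]-o).T)>.095)&(np.hypot(*(P[:,:2]-o).T)<.15)]
        if len(M): print(n,"mast",lo,len(M),M.mean(0),M.min(0)[:2],M.max(0)[:2])
    V=np.array(c["view"]); cam=-V[:3,:3].T@V[:3,3]; print("cam dir horizontally",np.round((cam-[.63,-.11,.1]),3))
    H=P[reg&(P[:,2]>.225)&(P[:,2]<.24)]; print("headtop",len(H),H.mean(0),cv2.minAreaRect(H[:,:2].astype(np.float32)*1000))
E
```

```text
scene plane z at centre u 0.09608847962869725
scene plane z at centre u 0.09598227791521742
top plane z at centre u 0.09613219664064165
top plane z at centre u 0.0962210186828818
top plane z at centre u 0.09619081439341916
scene wheel [ 0.5968 -0.2328  0.0748]
scene spindle top 53 [ 0.5973 -0.232   0.1087] ((595.803955078125, -231.4601287841797), 12.335254669189453)
scene mast 0.07 68 [ 0.6354 -0.1173  0.0845] [ 0.6249 -0.126 ] [ 0.6408 -0.1107]
scene mast 0.1 72 [ 0.6352 -0.1172  0.1152] [ 0.6249 -0.1273] [ 0.6407 -0.1121]
scene mast 0.13 71 [ 0.635  -0.1176  0.1452] [ 0.626  -0.1278] [ 0.6406 -0.1116]
scene mast 0.16 64 [ 0.6352 -0.1178  0.1722] [ 0.6246 -0.1284] [ 0.64   -0.1103]
cam dir horizontally [0.66 0.69 0.96]
headtop 169 [ 0.6363 -0.1153  0.2329] ((631.336669921875, -120.9136962890625), (38.15333557128906, 31.45281410217285), 23.721691131591797)
top wheel [ 0.5929 -0.2317  0.074 ]
top spindle top 48 [ 0.5924 -0.2327  0.1081] ((592.3416748046875, -232.18968200683594), 11.514908790588379)
top mast 0.07 18 [ 0.6226 -0.1178  0.0857] [ 0.6202 -0.126 ] [ 0.6286 -0.1125]
top mast 0.1 19 [ 0.6229 -0.1179  0.1151] [ 0.62   -0.1269] [ 0.6299 -0.1125]
top mast 0.13 5 [ 0.6232 -0.1164  0.1389] [ 0.6208 -0.1249] [ 0.6265 -0.1129]
cam dir horizontally [-0.247  0.082  1.23 ]
headtop 186 [ 0.6261 -0.1197  0.2328] ((628.4652099609375, -120.50971984863281), (35.137996673583984, 30.228355407714844), 22.674928665161133)
```

```bash
python3 - <<'E'
from h import *
for n,(u,v),k in(("scene",(250,243),8),("top",(400,200),7)):
    c=cap(n); w=45
    im=c["pixels"][v-w:v+w,u-w:u+w,::-1]; cv2.imwrite(f"pics/lap_{n}.png",cv2.resize(im,None,fx=6,fy=6,interpolation=cv2.INTER_CUBIC))
a=cv2.imread("pics/lap_scene.png");b=cv2.imread("pics/lap_top.png");m=cv2.resize(np.hstack([a,b]),(800,400));cv2.imwrite("pics/lap.png",cv2.convertScaleAbs(m,alpha=1.6))
E
```

```text
(no output)
```

View pics/lap.png

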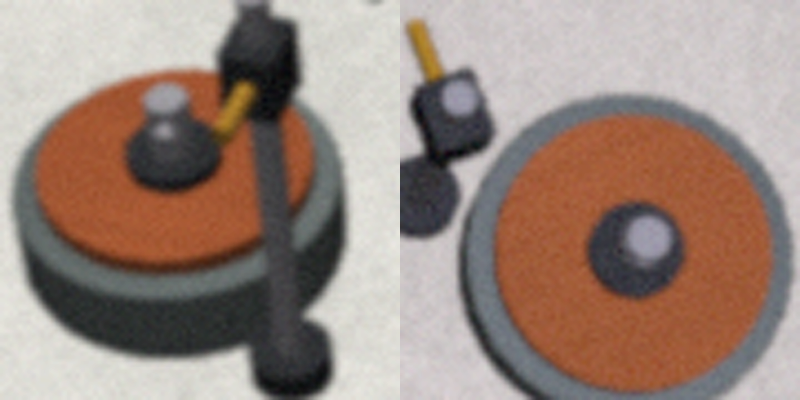

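Both cameras agree on the lap yaw (~22.2°) and the box yaw (~6.15°). They disagree by about 3.7 mm in x, so I'm averaging and will check later. Spindle is at (0.5945, -0.232). Green fin is at (0.489, 0.218, 0.083), with the hinge at u 0.649, z 0.131.

```bash
python3 - <<'E'
from h import *
psi=np.radians(6.15); T=tool(psi,np.radians(15))
e=np.array([np.cos(psi),np.sin(psi),0])
fin=np.array([.4888,.2178,.0829+.002]); tcp=fin-.006*T[:,2]
print("above",goal(tcp-.12*T[:,2],T)); print("tcp",tcp)
# arc for lid once there, in tool axes (constant orientation)
for th in (10,20,30,45,60,75,90,94.5):
    a=np.radians(th); x,z=-.1396,-.0483
    d=e*(x*np.cos(a)+z*np.sin(a)-x)+np.array([0,0,-x*np.sin(a)+z*np.cos(a)-z])
    print(th,np.round(T.T@d*1000,1))
E
```

```text
above (array([-326.7, -116. ,   49.7]), array([-0.0699, -0.2555, -0.5311]))
tcp [0.48725602 0.21763363 0.09069555]
10 [ -0.4  -0.  -25.7]
20 [ -5.3  -0.  -51. ]
30 [-14.5   0.  -75.1]
45 [ -35.7   -0.  -107.3]
60 [ -64.6   -0.  -132.9]
75 [ -99.    -0.  -150.1]
90 [-136.8   -0.  -157.9]
94.5 [-148.4    0.  -158.2]
```

```bash
python3 -m inch '[1,-326.7,-116,49.7,-0.0699,-0.2555,-0.5311, 1,-326.7,-116,49.7,-0.0699,-0.2555,-0.5311, 0.6,-326.7,-116,49.7,-0.0699,-0.2555,-0.5311, 0.6,-326.7,-116,49.7,-0.0699,-0.2555,-0.5311, 0.6,-326.7,-116,49.7,-0.0699,-0.2555,-0.5311, 0.6,-326.7,-116,49.7,-0.0699,-0.2555,-0.5311, 0.6,-326.7,-116,49.7,-0.0699,-0.2555,-0.5311, 0.6,-326.7,-116,49.7,-0.0699,-0.2555,-0.5311, 0.6,-326.7,-116,49.7,-0.0699,-0.2555,-0.5311, 0.6,-326.7,-116,49.7,-0.0699,-0.2555,-0.5311, 0.6,-326.7,-116,49.7,-0.0699,-0.2555,-0.5311, 0.6,-326.7,-116,49.7,-0.0699,-0.2555,-0.5311]'; python3 - <<'E'
from h import *
psi=np.radians(6.15); T=tool(psi,np.radians(15)); print(goal([.48726,.21763,.0907],T)); print(ctrl.sense()["joints"].round(3))
for n in("scene","top"): save(cap(n),n+"1")
a=cv2.imread("pics/scene1.png")[140:440,200:600];b=cv2.imread("pics/top1.png")[130:430,100:500];cv2.imwrite("pics/v1.png",cv2.convertScaleAbs(np.hstack([a,b]),alpha=1.5))
E
```

```text
time: 2.7
tcp_pos: [0.4558, 0.2153, 0.2068]
eef_rot: [-0.054, 0.99, 0.007, 0.13]
force: [-0.4, -0.6, -0.2]
finger_gap: 0.6
finger_force: 0.0
(array([ -0.4,  -1.2, 120.3]), array([0.0007, 0.0002, 0.0019]))
[ 0.498  0.032 -0.404  0.891 -0.098  0.377]
```

View pics/v1.png

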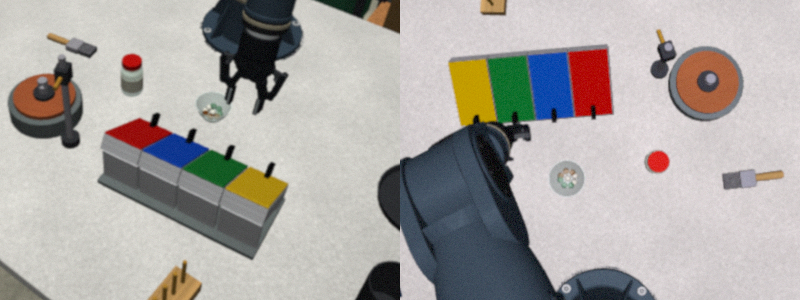

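The gripper is over the green lid's fin (scene view, near (245,85) against the fin at (228,153)), half open. Now down.

```bash
python3 -m inch '[0.6,0,-1,45,0,0,0, 0.5,0,-1,90,0,0,0, 0.5,0,-1,112,0,0,0, 0.5,0,-1,120,0,0,0, 0.5,0,-1,120,0,0,0, 0.05,0,-1,120,0,0,0, 0.05,0,-1,120,0,0,0, 0.05,0,-1,120,0,0,0, 0.05,0,-1,120,0,0,0, 0.05,0,-1,120,0,0,0, 0.05,0,-1,120,0,0,0, 0.05,0,-1,120,0,0,0]' 30
```

```text
time: 4.0
tcp_pos: [0.4879, 0.2178, 0.0923]
eef_rot: [-0.054, 0.99, 0.008, 0.131]
force: [-3.2, 5.5, 4.2]
finger_gap: 0.112
finger_force: 33.7
```

```bash
python3 -m inch '[0.05,0,0,-13,0,0,0, 0.05,0,0,-26,0,0,0, 0.05,-2,0,-38,0,0,0, 0.05,-5,0,-51,0,0,0, 0.05,-9,0,-63,0,0,0, 0.05,-15,0,-75,0,0,0, 0.05,-21,0,-87,0,0,0, 0.05,-28,0,-97,0,0,0, 0.05,-36,0,-107,0,0,0, 0.05,-45,0,-117,0,0,0, 0.05,-54,0,-125,0,0,0, 0.05,-65,0,-133,0,0,0]'
```

```text
time: 5.2
tcp_pos: [0.5153, 0.2207, 0.2372]
eef_rot: [-0.054, 0.99, 0.008, 0.13]
force: [1.3, 10.2, -6.1]
finger_gap: 0.109
finger_force: 31.0
```

```bash
python3 -m inch '[0.05,-11,0.5,-7,0,0,0, 0.05,-22,1,-12,0,0,0, 0.05,-34,1,-17,0,0,0, 0.05,-46,1,-20,0,0,0, 0.05,-59,1,-23,0,0,0, 0.05,-72,1,-25,0,0,0, 0.05,-78,1,-25,0,0,0, 0.05,-78,1,-25,0,0,0]'
```

```text
time: 6.0
tcp_pos: [0.5844, 0.2284, 0.2815]
eef_rot: [-0.053, 0.99, 0.007, 0.131]
force: [-1.7, 2.5, 5.1]
finger_gap: 0.111
finger_force: 32.6
```

```bash
python3 -m inch '[0.5,0,0,0,0,0,0, 0.5,0,0,0,0,0,0, 0.5,0,0,-20,0,0,0, 0.5,30,0,-60,0,0,0, 0.5,80,0,-90,0,0,0, 0.5,130,0,-100,0,0,0,0.5,180,0,-100,0,0,0,0.5,220,0,-100,0,0,0,0.5,220,0,-100,0,0,0]'
python3 - <<'E'
from h import *
psi=np.radians(6.15); e=np.array([np.cos(psi),np.sin(psi),0]);f=np.array([-np.sin(psi),np.cos(psi),0]);t=np.pi/6;k=np.array([0,0,1.])
xl=e*np.cos(t)+k*np.sin(t); zl=-e*np.sin(t)+k*np.cos(t)
H=e*.6489+f*.1642+k*.1312; F=H-.08*xl-.03*zl
B=np.stack([xl,f,zl],1)
for n in("scene","top"):
    c=cap(n); save(c,n+"2")
    for d in ctrl.outline_of("clip",n)[:2]:
        P=pts(c,d["pixels"]); print(n,d["score"],d["location"],len(P),np.median(P,axis=0) if len(P) else "")
    P=pts(c,c["depth"]>0); hsv=cv2.cvtColor(c["pixels"],cv2.COLOR_RGB2HSV)[c["depth"]>0]
    L=((P-F)@B)*1000; m=(abs(L[:,0])<85)&(abs(L[:,1])<45)&(L[:,2]>-10)&(L[:,2]<40)
    o=m&(hsv[:,0]<20)&(hsv[:,1]>130)&(hsv[:,2]>50)
    print(n,"inside",m.sum(),"orange",o.sum()); 
    if o.sum(): print(np.percentile(L[o],[2,50,98],axis=0).round(1), cv2.minAreaRect(L[o][:,:2].astype(np.float32)))
    fl=m&(abs(L[:,0])<60)&(abs(L[:,1])<35)&(L[:,2]<8); print("floor z pct",np.percentile(L[fl][:,2],[20,50,80]) if fl.sum() else "")
a=cv2.imread("pics/scene2.png")[160:460,230:630];b=cv2.imread("pics/top2.png")[130:330,80:347];cv2.imwrite("pics/v2.png",cv2.convertScaleAbs(np.hstack([a,cv2.resize(b,(400,300))]),alpha=1.6))
print(ctrl.sense()["tcp_pos"])
E
```

```text
time: 6.9
tcp_pos: [0.3422, 0.201, 0.3187]
eef_rot: [-0.054, 0.99, 0.007, 0.13]
force: [0.6, 1.3, -0.5]
finger_gap: 0.504
finger_force: 0.0
scene inside 1068 orange 0
floor z pct [-1.3172136  -0.73848325  0.01035778]
top 0.7 [217.2, 233.1] 313 [0.53330927 0.22036544 0.05537633]
top 0.32 [199.3, 195.6] 1105 [0.5831939  0.22411641 0.22184502]
top inside 1888 orange 180
[[-75.3 -15.8   9.1]
 [-53.3  -4.6  15.5]
 [-32.8   6.9  20.2]] ((-55.01429748535156, -4.1772661209106445), (24.247560501098633, 45.41645050048828), 88.21879577636719)
floor z pct [-2.22606242 -0.10873161  2.30494418]
[0.34765649 0.20275746 0.32051397]
```

View pics/v2.png

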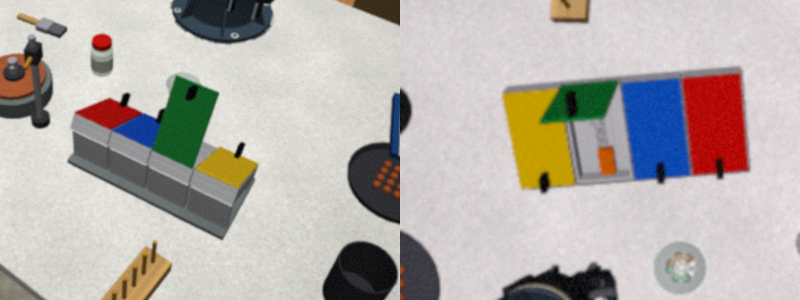

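```bash
cat >> h.py <<'E'
psi=np.radians(6.15); e=np.array([np.cos(psi),np.sin(psi),0]);f=np.array([-np.sin(psi),np.cos(psi),0]);t=np.pi/6;k=np.array([0,0,1.])
xl=e*np.cos(t)+k*np.sin(t); zl=-e*np.sin(t)+k*np.cos(t)
H=e*.6489+f*.1642+k*.1312; F=H-.08*xl-.03*zl; B=np.stack([xl,f,zl],1)
E
python3 - <<'E'
from h import *
T=tool(psi,t); p=F+B@[-.053,-.0042,.026]; print(p, goal(p+.08*zl,T))
E
```

```text
[0.51549439 0.21647165 0.0612359 ] (array([-74.6,  -4.4, 216.8]), array([ 3.000e-04, -2.607e-01, -2.000e-04]))
```

```bash
python3 -m inch '[0.4,-74.6,-4.4,216.8,0,-0.2607,0, 0.4,-74.6,-4.4,216.8,0,-0.2607,0, 0.4,-74.6,-4.4,216.8,0,-0.2607,0, 0.4,-74.6,-4.4,216.8,0,-0.2607,0, 0.4,-74.6,-4.4,216.8,0,-0.2607,0, 0.4,-74.6,-4.4,216.8,0,-0.2607,0, 0.4,-74.6,-4.4,216.8,0,-0.2607,0,0.4,-74.6,-4.4,216.8,0,-0.2607,0]'
python3 - <<'E'
from h import *
T=tool(psi,t); p=F+B@[-.053,-.0042,.026]; print(goal(p,T))
E
```

```text
time: 7.9
tcp_pos: [0.4753, 0.2117, 0.1301]
eef_rot: [-0.051, 0.965, 0.014, 0.258]
force: [0.8, 1.1, 1.4]
finger_gap: 0.397
finger_force: 0.0
(array([-0.8,  0.5, 79.9]), array([-0.0008, -0.0019, -0.0006]))
```

```bash
python3 -m inch '[0.4,-0.5,0.5,25,0,0,0, 0.4,-0.5,0.5,50,0,0,0, 0.4,-0.5,0.5,65,0,0,0, 0.4,-0.5,0.5,72,0,0,0, 0.4,-0.5,0.5,76,0,0,0, 0.4,-0.5,0.5,80,0,0,0, 0.4,-0.5,0.5,80,0,0,0]'
```

```text
time: 8.6
tcp_pos: [0.5151, 0.2169, 0.0613]
eef_rot: [-0.052, 0.965, 0.014, 0.258]
force: [0.0, 0.5, -0.4]
finger_gap: 0.392
finger_force: 0.0
```

```bash
python3 -m inch '[0.1,0,0,0,0,0,0, 0.1,0,0,0,0,0,0, 0.1,0,0,0,0,0,0, 0.1,0,0,0,0,0,0, 0.1,0,0,0,0,0,0, 0.1,0,0,0,0,0,0]' 70
```

```text
time: 9.2
tcp_pos: [0.5148, 0.2169, 0.0616]
eef_rot: [-0.052, 0.965, 0.014, 0.258]
force: [-8.1, -2.9, 10.0]
finger_gap: 0.258
finger_force: 68.3
```

```bash
python3 -m inch '[0.1,0,0,-8,0,0,0, 0.1,0,0,-20,0,0,0, 0.1,0,0,-35,0,0,0, 0.1,0,0,-55,0,0,0, 0.1,10,0,-85,0,0,0, 0.1,35,0,-120,0,0,0, 0.1,70,0,-150,0,0,0, 0.1,100,0,-180,0,0,0, 0.1,120,0,-200,0,0,0, 0.1,120,0,-200,0,0,0]'
python3 - <<'E'
from h import *
for n in("scene","top"):
    c=cap(n); save(c,n+"3")
    for d in ctrl.outline_of("clip",n)[:2]:
        P=pts(c,d["pixels"]); print(n,d["score"],d["location"],len(P),np.median(P,axis=0) if len(P) else "")
a=cv2.imread("pics/scene3.png")[60:360,250:650];b=cv2.imread("pics/top3.png")[130:430,80:480];cv2.imwrite("pics/v3.png",cv2.convertScaleAbs(np.hstack([a,b]),alpha=1.6))
E
```

```text
time: 10.2
tcp_pos: [0.31, 0.1946, 0.1753]
eef_rot: [-0.053, 0.964, 0.015, 0.258]
force: [1.6, 0.4, -0.7]
finger_gap: 0.261
finger_force: 70.2
scene 0.77 [464.1, 219.1] 200 [0.3391837  0.2017328  0.17347526]
top 0.8 [210.2, 318.5] 316 [0.33941049 0.20331194 0.17007756]
```

View pics/v3.png

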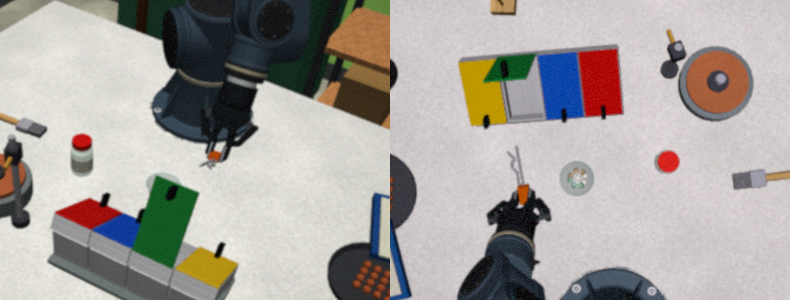

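```bash
python3 - <<'E'
from h import *
yl=np.radians(22.2); print(goal([.33,.10,.25],tool(psi,.25))); print(goal([.4556,-.2887,.20],tool(yl,0)))
E
```

```text
(array([-44. , -96.2, -62. ]), array([ 1.000e-04,  2.727e-01, -2.000e-04]))
(array([ -91.2, -496.1,   22.9]), array([-0.0731,  0.5193, -0.2739]))
```

```bash
python3 -m inch '[0.1,-44,-96,-62,0,0.27,0, 0.1,-44,-96,-62,0,0.27,0, 0.1,-44,-96,-62,0,0.27,0, 0.1,-91.2,-496,22.9,-0.0731,0.5193,-0.2739, 0.1,-91.2,-496,22.9,-0.0731,0.5193,-0.2739, 0.1,-91.2,-496,22.9,-0.0731,0.5193,-0.2739, 0.1,-91.2,-496,22.9,-0.0731,0.5193,-0.2739, 0.1,-91.2,-496,22.9,-0.0731,0.5193,-0.2739, 0.1,-91.2,-496,22.9,-0.0731,0.5193,-0.2739, 0.1,-91.2,-496,22.9,-0.0731,0.5193,-0.2739, 0.1,-91.2,-496,22.9,-0.0731,0.5193,-0.2739, 0.1,-91.2,-496,22.9,-0.0731,0.5193,-0.2739]'
python3 - <<'E'
from h import *
print(goal([.4556,-.2887,.158],tool(np.radians(22.2),0)))
E
```

```text
time: 11.6
tcp_pos: [0.4509, -0.2777, 0.1998]
eef_rot: [-0.192, 0.981, 0.0, -0.0]
force: [1.1, 0.7, -0.4]
finger_gap: 0.261
finger_force: 70.1
(array([ -0.2, -12. ,  41.8]), array([ 0.0008, -0.0007, -0.0016]))
```

```bash
python3 -m inch '[0.1,0,-12,20,0,0,0, 0.1,0,-12,42,0,0,0, 0.1,0,-12,42,0,0,0, 0.1,0,-12,42,0,0,0]'
cat > m.py <<'E'
from h import *
import sys
np.set_printoptions(precision=2,suppress=True)
tag=sys.argv[1]; s=ctrl.sense(); Rt=R.from_quat(s["eef_rot"]).as_matrix()
yl=np.radians(22.2); el=np.array([np.cos(yl),np.sin(yl),0]); fl=np.array([-np.sin(yl),np.cos(yl),0])
ims=[]
for n,S in(("scene",[.5963,-.2320,0]),("top",[.5926,-.2322,0])):
    c=cap(n); save(c,n+tag); V=np.array(c["view"])
    D=ctrl.outline_of("clip",n)[:1]
    for d in D:
        P=pts(c,d["pixels"]); Q=P-np.array(S); L=np.c_[Q@el,Q@fl,Q[:,2]]*1000
        print(n,d["score"],len(P)); hs=cv2.cvtColor(c["pixels"],cv2.COLOR_RGB2HSV)[d["pixels"]&(c["depth"]>0)]
        o=(hs[:,1]>120)&(hs[:,0]<20); 
        if o.sum()>5: print(" grip lap xyz pct",np.percentile(L[o],[5,50,95],axis=0).tolist())
        x0=np.median(L[o][:,0]) if o.sum()>5 else L[:,0].min()
        for a in range(20,130,8):
            m=(L[:,0]>x0+a)&(L[:,0]<x0+a+8)&~o
            if m.sum(): print("  x",a+4,m.sum(),"y min/med/max",np.array([L[m,1].min(),np.median(L[m,1]),L[m,1].max()]),"z med",np.median(L[m,2]))
        print(" max x",L[:,0].max())
    # expected leg end points & hole, projected
    p0=s["tcp_pos"]; cl=lambda x,y,z: p0+Rt@np.array([-x,y,.026-z])
    pr=proj(c,[cl(.118,0,.003),cl(.022,0,.003),np.array(S)+[0,0,.095],np.array(S)+[0,0,.1085]])
    print(" proj tip,legroot,hole,top",pr.round(1).tolist())
    u,v=pr[2].astype(int)-[(10,0),(30,-10)][n=="top"]; w=50
    ims.append(cv2.resize(c["pixels"][v-w:v+w,u-w:u+w,::-1],(400,400),interpolation=cv2.INTER_CUBIC))
cv2.imwrite(f"pics/v{tag}.png",cv2.convertScaleAbs(np.hstack(ims),alpha=1.6))
print(s["tcp_pos"], "tcp in lap",[(s["tcp_pos"]-[.5945,-.232,0])@el*1000,(s["tcp_pos"]-[.5945,-.232,0])@fl*1000])
E
python3 m.py 4
```

```text
time: 12.0
tcp_pos: [0.4551, -0.2858, 0.1588]
eef_rot: [-0.192, 0.981, 0.0, -0.001]
force: [0.8, 0.1, -0.5]
finger_gap: 0.259
finger_force: 70.1
scene 0.56 309
 grip lap xyz pct [[-165.0442073882915, -9.905181536662212, 137.61373798129094], [-137.84305982286048, -1.002818358851662, 147.3780115994848], [-127.02761561870345, 12.832999247179613, 151.46381995278094]]
  x 24 10 y min/med/max [ 1.95 10.64 13.73] z med 138.2391092839427
  x 32 13 y min/med/max [-0.87  4.78 12.36] z med 138.45888973639606
  x 40 11 y min/med/max [ 1.36  3.57 14.42] z med 137.6234756257989
  x 48 13 y min/med/max [-1.08 11.04 17.29] z med 137.59040061099057
  x 56 10 y min/med/max [ 1.13 11.62 20.77] z med 138.77357064064842
  x 64 16 y min/med/max [-1.52 13.26 19.26] z med 136.5465513254909
  x 72 15 y min/med/max [-1.09  5.92 16.63] z med 137.6122115471623
  x 80 10 y min/med/max [-0.18  8.89 17.75] z med 136.9259002755958
  x 88 13 y min/med/max [-0.46 15.8  22.47] z med 137.63855306445814
  x 96 9 y min/med/max [ 0.49  3.36 21.4 ] z med 138.97259527059245
  x 104 3 y min/med/max [1.71 3.35 4.45] z med 137
[... 485 characters left out ...]
8303823
  x 40 27 y min/med/max [-24.47   6.08  19.29] z med 136.12040566753123
  x 48 23 y min/med/max [-6.06  5.32 20.71] z med 136.89117652876934
  x 56 22 y min/med/max [-9.94  6.15 21.1 ] z med 137.4085714361876
  x 64 22 y min/med/max [-6.57  7.98 15.28] z med 138.02049301884892
  x 72 11 y min/med/max [-9.61 10.85 16.65] z med 135.7675138248745
  x 80 3 y min/med/max [17.27 19.95 20.62] z med 141.6749988193482
  x 88 2 y min/med/max [1.92 3.   4.08] z med 137.44846384161218
 max x -37.43216085535468
 proj tip,legroot,hole,top [[416.6, 218.7], [432.5, 258.9], [409.7, 209.0], [410.7, 208.1]]
[ 0.46 -0.29  0.16] tcp in lap [np.float64(-149.39371631262188), np.float64(2.8544791848864275)]
```

View pics/v4.png

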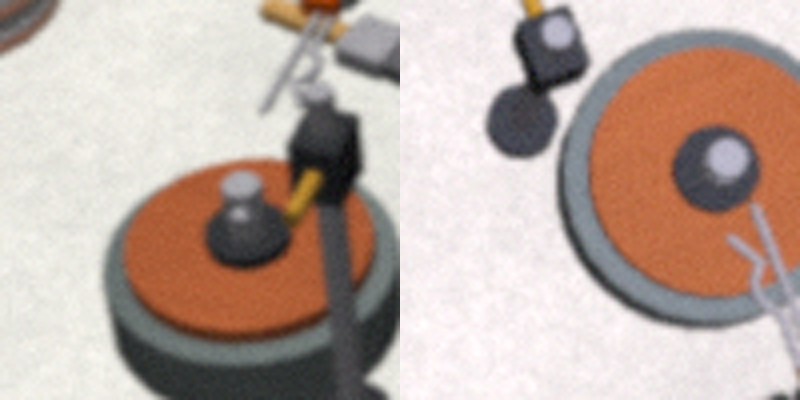

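The clip is held with its leg towards the spindle (tip at about (265,110) in the scene crop and (757,207) in the top crop) and the bow on the mast side. Next I fit its pose to both images.

```bash
cat > fit.py <<'E'
from h import *
from scipy.optimize import least_squares
from scipy.spatial import cKDTree
from scipy.interpolate import CubicSpline
np.set_printoptions(precision=4,suppress=True)
S=np.array([.5945,-.232,0]); SB={"scene":np.array([.5963,-.2320,0])-S,"top":np.array([.5926,-.2322,0])-S}
xs=np.linspace(.024,.118,80); bx=np.linspace(.024,.103,80)
leg=np.c_[xs,0*xs,0*xs+.003]
bow=np.c_[bx,np.interp(bx,[.022,.07,.085,.103],[.009,.017,.0085,.019]),0*bx+.003]
leg,bow
M=np.r_[leg,bow]
def run(verbose=True):
    s=ctrl.sense(); yl=np.radians(22.2); obs={}
    for n in SB:
        c=cap(n); d=ctrl.outline_of("clip",n)
        if not d: continue
        m=d[0]["pixels"]; hs=cv2.cvtColor(c["pixels"],cv2.COLOR_RGB2HSV)
        org=cv2.dilate((m&(hs[...,1]>110)&(hs[...,0]<20)).astype(np.uint8),np.ones((3,3)))>0
        obs[n]=(c,m,org,d[0]["score"])
    p0=s["tcp_pos"]; Rt=R.from_quat(s["eef_rot"])
    Rc0=Rt*R.from_matrix(np.diag([-1.,1,-1])) # clip axes
    def world(p): return (Rc0*R.from_euler("zy",p[3:5])).apply(M)+p0+Rc0.apply(np.array([p[0],p[1],-.026+p[2]]))
    pix={}
    pr0=world(np.zeros(5))
    for n,(c,m,org,sc) in obs.items():
        uv=proj(c,pr0+SB[n]); v,u=np.nonzero(m&~org); U=np.c_[u,v].astype(float)
        dd=cKDTree(uv).query(U)[0]; pix[n]=U[dd<6]
    def res(p):
        W=world(p); r=[]
        for n,U in pix.items():
            uv=proj(obs[n][0],W+SB[n])
            r.append(cKDTree(uv).query(U)[0]*.5); 
            r.append(cKDTree(U).query(uv[::4])[0]*.7)
        return np.r_[np.concatenate(r),np.array(p[:3])/.004,np.array(p[3:])/.05]
    f=least_squares(res,np.zeros(5),loss="soft_l1",f_scale=.7,diff_step=1e-3,x_scale=[.001,.001,.001,.01,.01],method="trf")
    f=least_squares(lambda q:res(q*[.001,.001,.001,.01,.01]),np.zeros(5),loss="soft_l1",f_scale=.7,diff_step=.05)
    p=f.x*[.001,.001,.001,.01,.01]
    W=world(p); el=np.array([np.cos(yl),np.sin(yl),0]);fl=np.array([-np.sin(yl),np.cos(yl),0])
    lap=lambda w: np.array([(w-S)@el,(w-S)@fl,w[2]])*1000
    print("npix",{n:len(U) for n,U in pix.items()},{n:round(o[3],2) for n,o in obs.items()},"cost",f.cost)
    print("clip-in-tool corr mm",p[:3]*1000,"yaw,pitch deg",np.degrees(p[3:]))
    print("lap mm: leg root",lap(W[0]),"tip",lap(W[79]),"tcp",lap(p0))
    o=p0; print("expected tip (no corr)",lap(pr0[79]))
    return p
if __name__=="__main__": run()
E
python3 fit.py; python3 fit.py; python3 -c "
from h import *
s=ctrl.sense();print(s['tcp_pos'],s['eef_rot'],s['joint_vel'])"
```

```text
npix {'scene': 103, 'top': 174} {'scene': 0.79, 'top': 0.73} cost 58.606780772577935
clip-in-tool corr mm [ 1.1918 -1.1922  1.8623] yaw,pitch deg [ 1.2794 -0.1643]
lap mm: leg root [-123.3166    2.0131  139.1233] tip [-29.3418   4.1642 139.4534] tcp [-148.5083    2.6854  160.1742]
expected tip (no corr) [-30.4928   2.7179 137.2541]
npix {'scene': 119, 'top': 118} {'scene': 0.76, 'top': 0.27} cost 157.08113947591616
clip-in-tool corr mm [16.988   4.9084  9.6686] yaw,pitch deg [ 0.5702 -3.1301]
lap mm: leg root [-107.9223    8.112   147.5734] tip [-14.0684   9.102  152.7192] tcp [-148.7085    2.952   159.5966]
expected tip (no corr) [-30.7051   2.998  136.6143]
[ 0.45550691 -0.2854486   0.15918479] [-1.92697633e-01  9.81258171e-01 -1.17141372e-04 -9.76311823e-05] [-9.13812954e-04  2.20691176e-03 -2.26001377e-05 -1.13936488e-03
  1.02064525e-03  7.93554571e-04]
```

```bash
python3 -m inch '[0.1,0,-3,20,0,0,0, 0.1,0,-3,42,0,0,0.01, 0.1,0,-3,42,0,0,0.01, 0.1,0,-3,42,0,0,0.01, 0.1,0,-3,42,0,0,0.01]'; for i in 1 2 3 4; do python3 fit.py; done
```

```text
time: 13.1
tcp_pos: [0.4571, -0.2886, 0.1182]
eef_rot: [-0.188, 0.982, -0.001, 0.0]
force: [-0.3, -0.2, -0.0]
finger_gap: 0.26
finger_force: 70.1
npix {'scene': 39, 'top': 174} {'scene': 0.74, 'top': 0.54} cost 92.94554258284981
clip-in-tool corr mm [-1.9481 -1.4459  3.4604] yaw,pitch deg [ 1.7343 -1.8812]
lap mm: leg root [-126.6481   -1.4142   99.4919] tip [-32.7204   0.5376 102.6204] tcp [-148.5789   -0.4627  118.2337]
expected tip (no corr) [-30.5729  -1.6172  95.2933]
npix {'scene': 35, 'top': 113} {'scene': 0.46, 'top': 0.54} cost 66.90375497332033
clip-in-tool corr mm [0.7663 0.268  0.5638] yaw,pitch deg [  2.3991 -11.6366]
lap mm: leg root [-125.2558    0.9827   99.5854] tip [-33.231    4.0246 118.5111] tcp [-148.9112   -0.055   117.2513]
expected tip (no corr) [-30.9211  -1.2114  94.2296]
npix {'top': 151} {'top': 0.51} cost 19.12482043998854
clip-in-tool corr mm [ 1.0743 -0.3747 -0.7207] yaw,pitch deg [-0.0215  0.4913]
lap mm: leg root [-123.8586   -0.6287   93.1345] tip [-29.8672  -1.5836  92.2978] tcp [-148.945     0.0015  117.0693]
expected tip (no corr) [-30.9581  -1.1538  94.0308]
  df = [f_eval - f0 for f_eval in f_evals]
Traceback (most recent call last):
  File "fit.py", line 45, in <module>
    if __name__=="__main__": run()
                             ~~~^^
  File "fit.py", line 35, in run
    f=least_squares(res,np.zeros(5),loss="soft_l1",f_scale=.7,diff_step=1e-3,x_scale=[.001,.001,.001,.01,.01],method="trf")
ValueError: Residuals are not finite in the initial point.
```

```bash
cat > ov.py <<'E'
from fit import *
import sys
tag=sys.argv[1]; s=ctrl.sense(); Rc=R.from_quat(s["eef_rot"])*R.from_matrix(np.diag([-1.,1,-1]))
ims=[]
for n in SB:
    acc=0
    for i in range(4): c=cap(n); acc=acc+c["pixels"].astype(float)/4
    ps=[ctrl.sense()["tcp_pos"]]
    p0=np.mean(ps,axis=0); W=Rc.apply(M[[0,40,79,80,119,137,159]]-[0,0,.026])+p0
    el=np.array([np.cos(np.radians(22.2)),np.sin(np.radians(22.2)),0])
    hole=np.array([S+[0,0,.095]+a*el for a in(-.012,.012)])
    pr=proj(c,np.r_[W,hole]+SB[n]); u,v=pr[2].astype(int); w,k=25,8
    im=cv2.resize(acc[v-w:v+w,u-w:u+w,::-1].clip(0,255).astype(np.uint8),None,fx=k,fy=k,interpolation=cv2.INTER_CUBIC)
    im=cv2.convertScaleAbs(im,alpha=1.6)
    for q,col in zip(pr,[(255,0,0)]*3+[(0,200,0)]*4+[(255,0,255)]*2):
        cv2.circle(im,tuple(((q-[u-w,v-w]+.5)*k).astype(int)),2,col,-1)
    ims.append(im); print(n,pr.round(1).tolist(),p0)
cv2.imwrite(f"pics/o{tag}.png",np.hstack(ims))
E
python3 ov.py 1
```

```text
scene [[261.0, 191.6], [253.9, 203.6], [246.7, 215.8], [264.5, 192.2], [261.3, 202.5], [256.6, 206.8], [256.5, 213.3], [244.2, 220.8], [240.4, 227.5]] [ 0.4566 -0.2883  0.1171]
top [[429.7, 259.5], [422.3, 240.2], [415.0, 221.4], [425.9, 261.0], [417.2, 246.0], [416.5, 237.9], [409.7, 230.2], [411.6, 213.9], [407.8, 204.2]] [ 0.4566 -0.2883  0.1171]
```

View pics/o1.png

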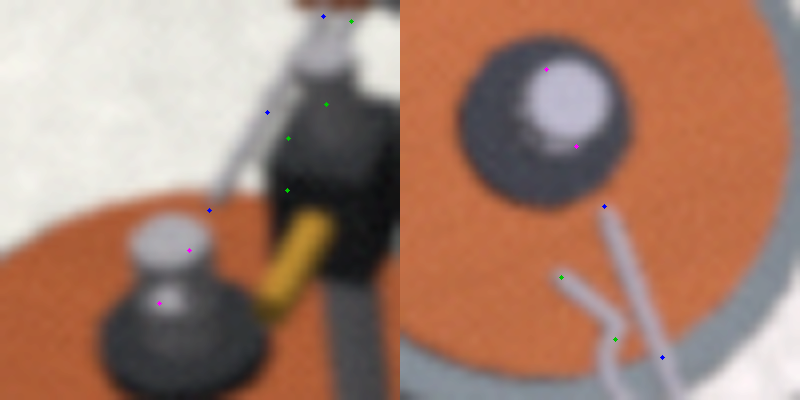

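In the top crop the leg is parallel to the hole but about 1.5 mm too far right (−y). Height matches within about 1 mm. I'll shift +1.5 mm in y and probe forward.

```bash
python3 -m inch '[0.1,0,1.5,0,0,0,0, 0.1,-6,1.5,0,0,0,0, 0.1,-12,1.5,0,0,0,0, 0.1,-16,1.5,0,0,0,0, 0.1,-19,1.5,0,0,0,0, 0.1,-21,1.5,0,0,0,0, 0.1,-23,1.5,0,0,0,0, 0.1,-25,1.5,0,0,0,0,0.1,-25,1.5,0,0,0,0]' 80; python3 -c "
from h import *
f=[]
for i in range(4): ctrl.capture('top'); s=ctrl.sense(); f.append(np.r_[s['force'],s['ft_torque'],s['tcp_pos']*1000])
print(np.mean(f,0).round(2))"
```

```text
time: 15.2
tcp_pos: [0.4795, -0.2776, 0.1171]
eef_rot: [-0.188, 0.982, -0.0, -0.0]
force: [-0.1, -0.2, -1.3]
finger_gap: 0.257
finger_force: 82.0
[ 1.9000e-01 -2.0000e-02 -5.8000e-01 -2.0000e-02  5.0000e-02  2.0000e-02
  4.7925e+02 -2.7769e+02  1.1708e+02]
```

No contact force with the tip about 6 mm past the entrance, so it is in the hole. Advancing.

```bash
python3 -m inch '[0.1,-3,0,0,0,0,0, 0.1,-6,0,0,0,0,0, 0.1,-9,0,0,0,0,0, 0.1,-12,0,0,0,0,0, 0.1,-15,0,0,0,0,0, 0.1,-18,0,0,0,0,0, 0.1,-18,0,0,0,0,0]'; python3 ov.py 2
```

```text
time: 16.1
tcp_pos: [0.4964, -0.2709, 0.117]
eef_rot: [-0.188, 0.982, -0.0, -0.0]
force: [-0.2, 0.1, -0.7]
finger_gap: 0.258
finger_force: 82.0
scene [[255.2, 202.5], [247.9, 215.0], [240.4, 227.7], [258.8, 203.2], [255.4, 213.9], [250.6, 218.4], [250.4, 225.1], [244.2, 220.8], [240.4, 227.5]] [ 0.4959 -0.2711  0.1171]
top [[422.4, 242.3], [415.0, 223.0], [407.8, 204.3], [418.7, 243.7], [410.0, 228.8], [409.2, 220.8], [402.5, 213.1], [411.6, 213.9], [407.8, 204.2]] [ 0.4959 -0.2711  0.1171]
```

View pics/o2.png

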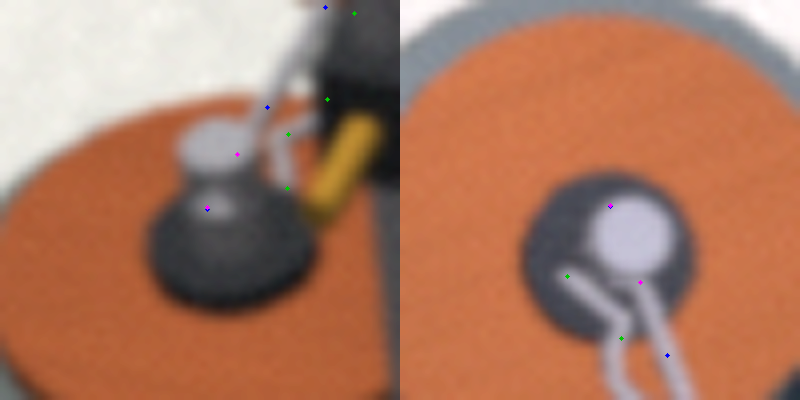

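The leg is entering the spindle and the bow flare is just reaching it (top crop, leg at (640,290), flare at (567,275)). Pushing home.

```bash
python3 -m inch '[0.1,-4,0,0,0,0,0, 0.1,-8,0,0,0,0,0, 0.1,-12,0,0,0,0,0, 0.1,-16,0,0,0,0,0, 0.1,-20,0,0,0,0,0, 0.1,-20,0,0,0,0,0]' 100;  python3 -m inch '[0.1,-4,0,0,0,0,0, 0.1,-8,0,0,0,0,0, 0.1,-12,0,0,0,0,0, 0.1,-15,0,0,0,0,0, 0.1,-15,0,0,0,0,0]'; python3 fit.py; python3 ov.py 3
```

```text
time: 17.1
tcp_pos: [0.5152, -0.263, 0.1169]
eef_rot: [-0.188, 0.982, 0.0, -0.0]
force: [-0.2, 4.0, -0.8]
finger_gap: 0.248
finger_force: 103.4
time: 17.6
tcp_pos: [0.5292, -0.2583, 0.1172]
eef_rot: [-0.188, 0.982, -0.0, 0.0]
force: [-0.1, 1.0, -0.8]
finger_gap: 0.25
finger_force: 103.4
npix {'scene': 162, 'top': 172} {'scene': 0.56, 'top': 0.49} cost 64.60298039732291
clip-in-tool corr mm [ 2.0433 -2.0059  1.6269] yaw,pitch deg [ 1.5889 -0.2649]
lap mm: leg root [-44.3964  -1.2761  95.9284] tip [49.5874  0.4154 96.3638] tcp [-70.4026   0.3375 117.1884]
expected tip (no corr) [47.5924 -0.8333 94.1927]
scene [[249.8, 211.6], [242.2, 224.5], [234.5, 237.7], [253.4, 212.3], [249.9, 223.4], [245.0, 228.0], [244.7, 235.0], [244.2, 220.8], [240.4, 227.5]] [ 0.5285 -0.2582  0.1171]
top [[417.0, 228.1], [409.6, 208.9], [402.4, 190.3], [413.2, 229.4], [404.5, 214.6], [403.8, 206.6], [397.1, 199.0], [411.6, 213.9], [407.8, 204.2]] [ 0.5285 -0.2582  0.1171]
```

View pics/o3.png

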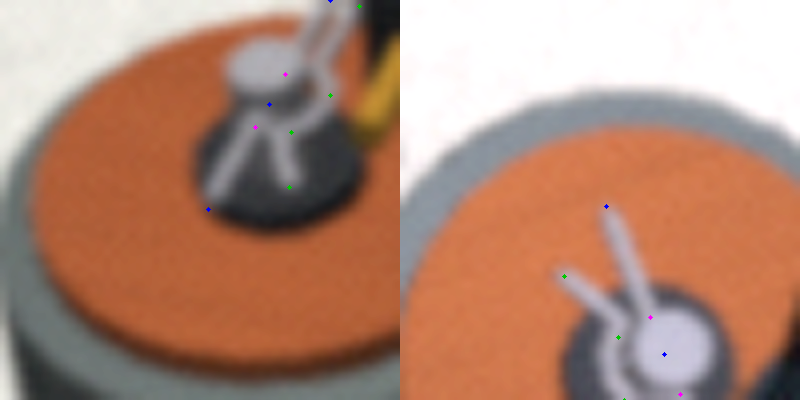

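The leg is through the spindle and the bow has closed beyond it (top crop: tip (611,213), flare (560,272), bow hugging the spindle at (610,350)). I'll push about 1.5 mm more, then release and lift clear.

```bash
python3 -m inch '[0.1,-1.5,0,0,0,0,0, 0.1,-1.5,0,0,0,0,0, 0.5,-1.5,0,0,0,0,0, 0.5,-1.5,0,0,0,0,0, 0.5,-1.5,0,0,0,0,0, 0.5,-1.5,0,-10,0,0,0, 0.5,-1.5,0,-40,0,0,0, 0.5,-1.5,0,-80,0,0,0, 0.5,30,0,-120,0,0,0, 0.5,80,0,-150,0,0,0, 0.5,120,0,-150,0,0,0, 0.5,120,0,-150,0,0,0]'
python3 - <<'E'
from h import *
ims=[]
el=np.array([np.cos(np.radians(22.2)),np.sin(np.radians(22.2)),0])
for n,Sn in(("scene",[.5963,-.2320,.095]),("top",[.5926,-.2322,.095])):
    c=cap(n)
    for q in("lid_green","lid_red","lid_blue","lid_yellow","bowl","jar","brush","clip"):
        d=ctrl.outline_of(q,n)[:1]
        for x in d: print(n,q,round(x["score"],2),np.median(pts(c,x["pixels"]),axis=0).round(3))
    D=c["depth"]; P=pts(c,D>0); hs=cv2.cvtColor(c["pixels"],cv2.COLOR_RGB2HSV)[D>0]; L=P-Sn
    Lx=L@el; Ly=L@[-el[1],el[0],0]
    o=(abs(Lx+.07)<.04)&(abs(Ly)<.03)&(abs(L[:,2]-.01)<.02)&(hs[:,1]>110)&(hs[:,0]<20)
    if o.sum()>3: print(n,"grip: x,y,z",[np.percentile(a[o]*1000,[3,50,97]).round(1).tolist() for a in(Lx,Ly,L[:,2])])
    ims.append(c["pixels"][100:400,150:550,::-1])
cv2.imwrite("pics/end.png",cv2.convertScaleAbs(np.hstack(ims),alpha=1.5))
E
```

```text
time: 19.4
tcp_pos: [0.4138, -0.3041, 0.2698]
eef_rot: [-0.186, 0.983, -0.002, 0.001]
force: [0.8, 0.3, -0.5]
finger_gap: 0.495
finger_force: 0.0
scene lid_green 0.88 [0.592 0.23  0.206]
scene lid_red 0.71 [0.581 0.041 0.098]
scene lid_blue 0.82 [0.588 0.126 0.107]
scene lid_yellow 0.98 [0.555 0.317 0.101]
scene bowl 0.83 [0.334 0.066 0.035]
scene jar 0.84 [ 0.42  -0.106  0.068]
scene brush 0.84 [ 0.376 -0.331  0.016]
scene clip 0.71 [0.607 0.233 0.168]
scene grip: x,y,z [[-88.9, -58.2, -46.9], [-1.1, 2.1, 7.7], [-7.3, 2.6, 8.1]]
top lid_red 0.94 [0.577 0.043 0.096]
top lid_blue 0.91 [0.567 0.133 0.096]
top lid_yellow 0.79 [0.541 0.321 0.092]
top bowl 0.9 [0.355 0.098 0.022]
top jar 0.57 [ 0.401 -0.114  0.097]
top brush 0.89 [ 0.363 -0.317  0.017]
top clip 0.69 [ 0.543 -0.244  0.09 ]
top grip: x,y,z [[-89.7, -68.3, -49.4], [-5.4, 7.0, 17.9], [-9.0, -1.7, 7.2]]
```

View pics/end.png

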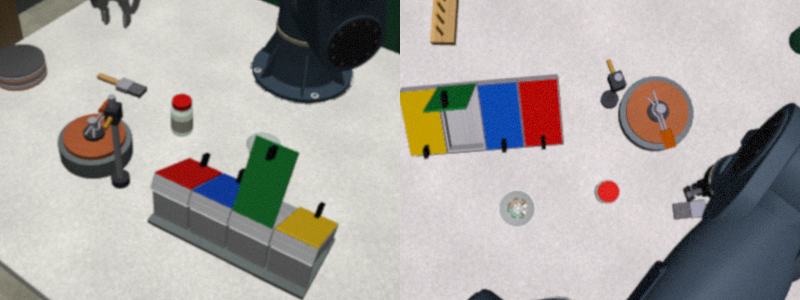

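The clip sits in the spindle with its grip centred about 69 mm from the spindle axis. The green lid is open, the others are shut, and the bowl, jar and brush are where they were. The gripper is clear, so I'm handing in.

```bash
python3 -c "
from workcell import ctrl
print(ctrl.finish_job())"
```

```text
the job is handed in; nothing more can be done
None
```

I opened the green lid, pushed the R-clip's leg through the spindle hole until the bow sprang over, let go and handed the job in at about 20 s of the 59 s allowed. The last pictures showed the clip seated to within about 2 mm, though slightly turned in the hole, the other lids shut, and the bowl, jar and brush not disturbed; no verdict came back.

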